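# Swing the cutting guide to the square mould

## Robot

A 7-joint arm with a two-finger parallel gripper is mounted at the origin on the work surface. World frame = base frame: x ahead of the robot, y to its left, z up, the work surface at z = 0. Lengths are in m, angles in degrees, forces in N, time in s.
With the tool pointing down it reaches from about 0.425 to 0.825 m from the base axis. Payload 3.6 kg.
Tool frame: the origin (TCP) lies midway between the tips of the shut fingers; the grasp point (between the pads) lies manip.grip_point_offset behind it (manip.grip_point_offset is the distance from the TCP to the grasp point, in m); z points along the fingers, y is the line along which they close (so a half turn about z gives the same grasp; the last joint's range is limited). The gripper opens to 85 mm and grips with 20 to 120 N. Pads are 22 mm wide; open, the fingers measure 114 mm over their backs; the gripper's body (76 mm by 85 mm) begins 54 mm behind the grasp point. The pads swing forward as they close: fully open they stand 13 mm farther back than shut.
Start: joints at [-1.518, 35.231, -0.722, 81.555, 0.464, 63.22, -2.315], TCP at [0.65, 0, 0.231] pointing down, gripper open.
Joint ranges: [-178.69, 178.69], [-17.37, 117.87], [-77.05, 75.6], [15.02, 138.74], [-78.02, 258.01], [0.78, 113.62], [-162.83, 162.83]. Speed limits (degrees/s): [159.86, 159.86, 180, 180, 180, 180, 180].

## Interface

Orientations are given as [roll, pitch, yaw] about the fixed x, y, z axes, in that order (R = Rz(yaw) Ry(pitch) Rx(roll)).
In Python, from plant import manip gives the robot as it stands. Calls block until the motion is done:
- manip.move_ptp(position, orientation): joint-space move of the TCP to a pose.
- manip.servo_line(position, frame=None, v=0.15, guard=None): straight line of the TCP; frame=None keeps the orientation; v is the mean speed in m/s. With guard (N) it stops when the force on the tool has changed by that much, and returns True; else False.
- manip.set_joints(angles): joint-space move.
- manip.open() and manip.close(): open the fingers fully, or close them until they stop; the grip force is fixed at half the most.
- manip.wait(seconds).
- manip.inverse_kinematics(position, orientation): joint angles nearest the present ones, or None.
- manip.get_obs(): the state.
- manip.snapshot(name): name is "scene" or "side" or "wrist"; returns a dict with "color" (480x640x3 uint8, red, green, blue), "camera_matrix" (3x3 intrinsics, pixels), "R" (3x3) and "t" (3): a world point X has camera coordinates R X + t; the wrist camera has in their place "mount" (4x4, takes a point from camera to tool coordinates, whose origin is the TCP and whose axes are the flange's). Camera axes: x right, y down, z forward; pixel columns grow to the right and rows downward; lengths in m; the calibration is good to about 2 mm. A picture is of the moment at which its call begins: read the wrist's pose just before it. There is no depth.
A pose or a line that the arm cannot do raises manip.Unreachable and nothing moves.
- manip.job_done(): hands the job in; it is judged then, once.
The state is a dict: "t": time; "qpos": joint angles; "qd": joint speeds; "tau": joint torques, N m; "ee_pos": TCP position; "ee_rot": TCP orientation; "contact_force": force on the tool from outside, world axes, zero at the start; "moment": the same for the moment, N m; "opening": opening from 0.0 (shut) to 1.0 (fully open); "grasp_force": force on a finger pad.
Only numpy, scipy, OpenCV 4.12 (cv2) and the standard library are available. Lean on these libraries where they do the work, as an engineer would, in place of code of your own. Each camera call takes 0.05 s, during which the arm holds its last target. There are 200 camera calls.

## Task

On the black board, swing the flat wooden cutting guide round on its steel pin until it lies right alongside the square plaster mould, parallel to that mould's side, ready for trimming. Do not swing it to the round mould, keep the guide flat on its pin, and leave the loose wooden straightedge beside the board where it is.

Things in the scene. Friction and masses are not known exactly. Their poses are not given: they have to be found in the camera images.
- guide: Flat light-wood strip 260 x 40, 15 thick, lying on the black board (its top 12 above the bench). A hole near one end sits loosely on a fixed steel pin (22 wide cap, top 42 above the bench): it swings freely, needs about 1 N, stays where left. Starts pointing between the moulds. Origin: hole centre, underside; x along the strip to its free end, 240 away; z up.
- square_mould: Fixed white plaster mould, 120 x 120 square, 43 high, on the board, left or right of the guide. Origin: centre of underside; x, y parallel to its sides. With the guide alongside, this centre lies 150 along the strip from the hole and 85 off its centre line: a gap of about 5; the mould stops the strip just beyond.
- round_mould: Fixed white plaster mould, round, 120 in diameter, 43 high, on the board on the guide's other side, mirroring the square one's place. Not the target. Origin: centre of underside.
- straightedge: Loose plain wooden straightedge, 200 long, 40 wide, 12 thick, without hole or pin, lying on the bench beside the board, to the robot's right. To be left alone. Origin: centre of its underside, x along its length.

How it is judged (in metres and radians):
At the end, for the whole second after the job is handed in: The guide lies still and flat on its pin alongside the square mould, parallel to that mould's side within 10 degrees, the mould's centre less than 125 mm to the side of the guide's centre line ((angle between the x axis of guide and the x axis of square_mould, either way round below 0.1745 rad or angle between the x axis of guide and the y axis of square_mould, either way round below 0.1745 rad) and y of square_mould in the frame of guide between -0.125 and 0.125 m and x of square_mould in the frame of guide above 0.1 m and angle between guide's own z axis and vertical below 0.1 rad and linear speed of guide below 0.02 m/s and angular speed of guide below 0.1 rad/s); the robot touches nothing.
It fails at once if the guide's hole end is pulled or lifted more than 15 mm from its place on the pin (distance of guide from where it was at the start of the episode above 0.015 m).
It fails at once if the loose straightedge is moved by more than 20 mm (distance of straightedge from where it was at the start of the episode above 0.02 m).
It also fails if it takes over 35 s, if anything falls off the work surface, if the arm or the gripper's body presses on something with over 40 N, if the wrist force passes 120 N, or if a joint passes its speed limit or range.

## Working session

There is one attempt and no reset: what is moved stays moved. The work goes in short steps, each a Python script; the robot and the scene stay as the last script left them, time stands still between calls to the robot, and variables do not carry over. Pictures are saved under pics/ and viewed, at most 10 in all, crops included, and the job is handed in when it is done.

```bash
mkdir -p pics
python3 - <<'E'
from plant import manip
import cv2,pickle
d={}
for n in("scene","side"):
    s=manip.snapshot(n);d[n]=s;cv2.imwrite(f"pics/{n}0.png",s["color"][:,:,::-1])
    print(n,s["camera_matrix"].tolist(),s["R"].tolist(),s["t"].tolist())
pickle.dump(d,open("snap.pkl","wb"))
o=manip.get_obs();print(o["t"],o["ee_pos"],o["ee_rot"],manip.grip_point_offset)
E
```

```text
scene [[562.3243745273301, 0.0, 317.19142460760384], [0.0, 562.3243745273301, 241.09127432201092], [0.0, 0.0, 1.0]] [[0.5696480454973746, 0.8217162778478516, 0.01683635889654707], [0.6942817660621025, -0.4701400482272949, -0.5449230811468025], [-0.4398567193697387, 0.32210354511043326, -0.8383169881689037]] [-0.15729348892611525, -0.33351983001797836, 1.3855293342421777]
side [[497.976573680501, 0.0, 323.5003072352222], [0.0, 497.976573680501, 233.05487319356908], [0.0, 0.0, 1.0]] [[0.9460948404758587, -0.32386181437417555, 0.0042518249290227714], [-0.17641649428084946, -0.5262844297158776, -0.8318064195377963], [0.2716280054976199, 0.7862176697511325, -0.5550495495002987]] [-0.45905814447798793, 0.08082574028110424, 0.7841649059728291]
0.1 [6.49319391e-01 3.39315901e-05 2.30233849e-01] [-1.79867300e+02 -7.88210225e-05  9.00040220e+01] 0.0187
```

View pics/scene0.png

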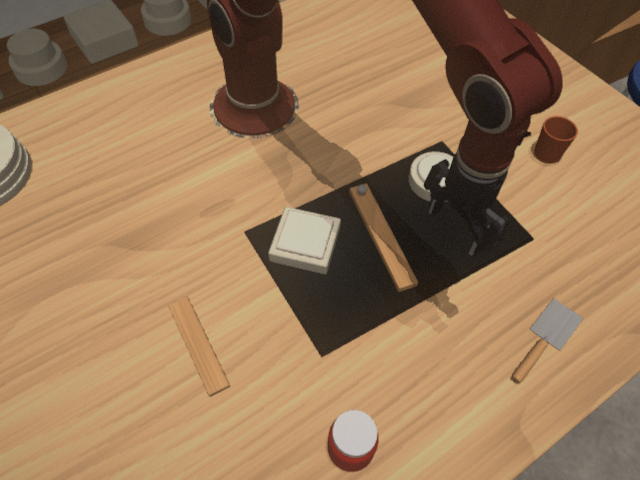

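The scene view shows the square mould at about (305,240), with the pin at (362,189). The guide's free end is near (405,283), the round mould is at (433,175), and the straightedge is at (198,345).

```bash
cat > h.py <<'E'
import numpy as np
def ray(s,px,z):
    K=s["camera_matrix"];R=s["R"];t=s["t"]
    d=R.T@np.linalg.inv(K)@np.array([*px,1.]);c=-R.T@t
    return c+d*(z-c[2])/d[2]
E
python3 - <<'E'
import pickle,cv2,numpy as np
from h import ray
s=pickle.load(open("snap.pkl","rb"))["scene"];im=s["color"]
hsv=cv2.cvtColor(im,cv2.COLOR_RGB2HSV)
def show(n,m,z):
    m=cv2.morphologyEx(m.astype(np.uint8),cv2.MORPH_OPEN,np.ones((3,3)))
    c,_=cv2.findContours(m,0,1);c=max(c,key=cv2.contourArea)
    r=cv2.boxPoints(cv2.minAreaRect(c));a=cv2.approxPolyDP(c,5,True)[:,0]
    print(n,cv2.contourArea(c));
    for p in a: print(p,ray(s,p+0.,z)[:2].round(3))
H,S,V=cv2.split(hsv.astype(int))
def roi(x0,y0,x1,y1):
    r=np.zeros(H.shape,bool);r[y0:y1,x0:x1]=1;return r
show("square",roi(262,195,348,280)&(S<80)&(V>160),.055)
g=roi(340,175,420,296)&(S>90)&(V>70);show("guide",g,.027)
for n,p,z in(("pin",(362,188),.042),("round",(433,172),.055),("boardcorners",(246,235),.012),("",(322,348),.012),("",(531,237),.012),("straight",(180,298),.012),("",(220,390),.012)):
    print(n,ray(s,p,z)[:2].round(3))
cv2.imwrite("pics/crop1.png",cv2.resize(im[150:310,230:450,::-1],None,fx=3.6,fy=3.6,interpolation=2))
E
```

```text
square 2746.5
[285 207] [ 0.339 -0.125]
[270 253] [ 0.415 -0.209]
[326 265] [ 0.498 -0.135]
[338 219] [ 0.424 -0.052]
guide 2185.0
[350 187] [0.354 0.032]
[398 291] [ 0.61  -0.043]
[415 286] [ 0.62  -0.009]
[369 188] [0.38  0.064]
[360 195] [0.384 0.036]
pin [0.38  0.043]
round [0.438 0.189]
boardcorners [ 0.327 -0.214]
 [ 0.618 -0.227]
 [0.663 0.274]
straight [ 0.381 -0.394]
 [ 0.582 -0.419]
```

View pics/crop1.png

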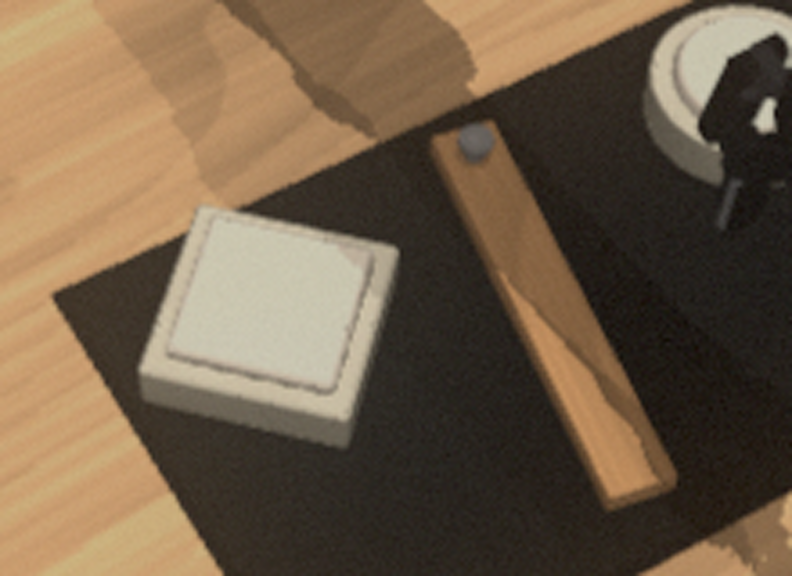

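View pics/side0.png

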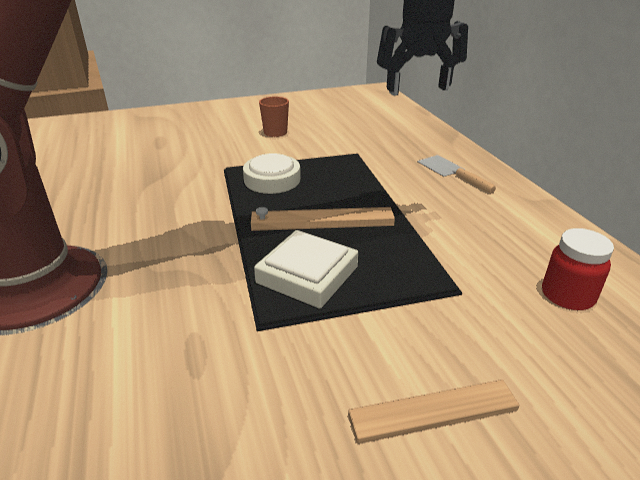

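The crop and the side view agree. The mould's side lies at about -48°, the pin is at (0.380, 0.043), and the guide is now at about -16°. I'll push the guide's left edge clockwise with the fingers shut, along an arc.

```bash
cat >> h.py <<'E'
PIN=np.array([.380,.043]);r=.2
def pose(deg,off,z):
    a=np.radians(deg);p=PIN+r*np.array([np.cos(a),np.sin(a)])+off*np.array([-np.sin(a),np.cos(a)])
    return [*p,z],[180,0,90+deg]
E
python3 - <<'E'
from plant import manip
from h import *
import cv2
manip.close()
manip.move_ptp(*pose(-15,.056,.12))
print("down",manip.servo_line(pose(-15,.056,.018)[0],v=.08,guard=8),manip.get_obs()["ee_pos"])
for d in range(-15,-45,-3):
    p,o=pose(d,.031,.018)
    hit=manip.servo_line(p,frame=o,v=.06,guard=15)
    ob=manip.get_obs();print(d,hit,ob["contact_force"].round(1),ob["ee_pos"].round(3))
    if hit:break
s=manip.snapshot("scene");cv2.imwrite("pics/scene1.png",s["color"][150:310,230:450,::-1].repeat(3,0).repeat(3,1))
print(manip.get_obs()["t"])
E
```

```text
down False [0.58815426 0.04535536 0.01858522]
-15 False [-0.5 -0.8  0.4] [0.581 0.021 0.018]
-18 False [ 0.4 -0.2  0. ] [0.58  0.01  0.018]
-21 False [-0.1 -0.6 -0.4] [ 0.578 -0.001  0.018]
-24 False [-0.3  0.1 -0. ] [ 0.575 -0.011  0.018]
-27 False [ 0.1 -0.4  0.4] [ 0.572 -0.021  0.018]
-30 False [-0.3  0.4  0.2] [ 0.568 -0.031  0.018]
-33 False [-0.6 -0.  -0.3] [ 0.564 -0.041  0.018]
-36 False [ 0.1 -0.   0. ] [ 0.56  -0.05   0.018]
-39 False [0.1 0.1 0.3] [ 0.555 -0.06   0.018]
-42 False [-0.3  0.6  0.7] [ 0.549 -0.069  0.018]
6.4333
```

View pics/scene1.png

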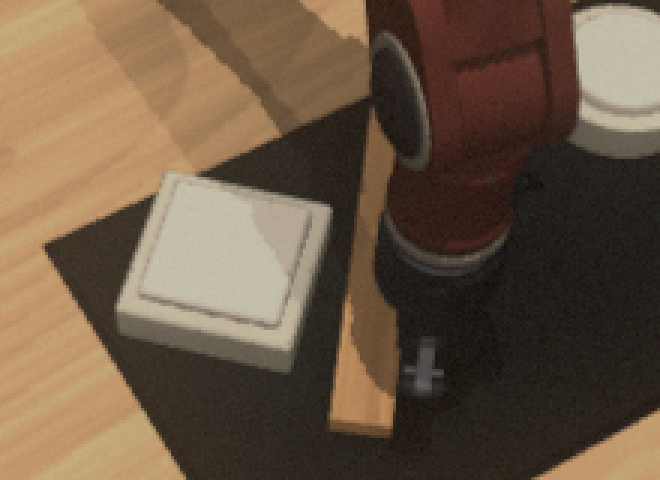

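The guide has swung towards the square mould. Its free end is now at about (330–390, 430) in the crop, and a gap to the mould remains. I'll continue under guard, back off, and measure.

Run:
```python
from plant import manip
from h import *
import cv2
for d in (-44,-46,-47.5):
    p,o=pose(d,.031,.018)
    hit=manip.servo_line(p,frame=o,v=.04,guard=6)
    ob=manip.get_obs();print(d,hit,ob["contact_force"].round(1),ob["ee_pos"].round(3))
    if hit:break
manip.servo_line(pose(d,.07,.018)[0],v=.08)
manip.servo_line(pose(d,.07,.15)[0],v=.15)
manip.move_ptp([.6,.25,.25],[180,0,90])
s=manip.snapshot("scene");im=s["color"];cv2.imwrite("pics/scene2.png",im[150:310,230:450,::-1].repeat(3,0).repeat(3,1))
import pickle;pickle.dump(s,open("s2.pkl","wb"))
print(manip.get_obs()["t"])
```

```text
-44 False [ 0.7 -0.7  0.1] [ 0.545 -0.074  0.018]
-46 False [-0.3 -0.5 -0.7] [ 0.541 -0.08   0.018]
-47.5 False [-0.1  0.3  0.7] [ 0.538 -0.084  0.018]
10.325
```

View pics/scene2.png

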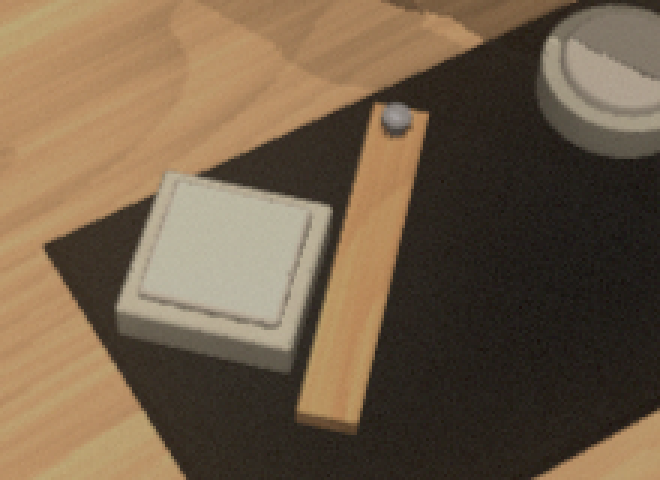

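The guide lies alongside the square mould. Its left edge runs from (375,103) to (298,413), and the mould's edge from (331,207) to (291,350). I'll check the angle and offset.

Run:
```python
import pickle
from h import *
s=pickle.load(open("s2.pkl","rb"))
f=lambda x,y,z:ray(s,(230+x/3-.3,150+y/3-.3),z)[:2]
ang=lambda a,b:np.degrees(np.arctan2(*(b-a)[::-1]))
A,B,C,D=f(375,103,.027),f(298,413,.027),f(428,113,.027),f(357,423,.027)
M=[f(*p,.055) for p in((168,173),(331,207),(291,350),(118,310))]
print(A,B,C,D,ang(A,B),ang(C,D),[ang(M[1],M[2]),ang(M[0],M[3])],M)
e=(A+C)/2;u=(B+D)/2-e;u/=np.linalg.norm(u);v=np.mean(M,0)-e-.02*u
print("x,y",v@u,u[0]*v[1]-u[1]*v[0])
```

```text
[0.35347342 0.04501386] [ 0.52937408 -0.14838091] [0.38226492 0.07127039] [ 0.55650889 -0.12134924] -47.71216527738514 -47.867464542768616 [np.float64(-48.77257443249822), np.float64(-49.435227169838434)] [array([ 0.34028045, -0.12396609]), array([ 0.42551535, -0.0485032 ]), array([ 0.50155493, -0.13527868]), array([ 0.41434129, -0.21048194])]
x,y 0.15433434497081958 -0.08718132049734527
```

The guide is parallel to within about 1.5°, with the mould's centre about 154 mm along and 87 mm off its centre line. That meets the criteria, so I'm handing it in.

```bash
python3 -c "
from plant import manip
print(manip.job_done())"
```

```text
the job is handed in; nothing more can be done
None
```

The job is handed in: the guide lies flat on its pin alongside the square mould, parallel within about 1.5° and with the mould's centre about 87 mm off its centre line; I kept the arm clear of the straightedge but did not re-measure it, and no verdict came back.

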